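# Refit the keyhole cover on a fume extractor over its sprung filter

### The arm

A 6-joint arm with a two-finger parallel gripper is mounted at the origin on a cart in front of the work surface, level with it; the furniture and walls round the work are solid. World frame = base frame: x ahead of the robot, y to its left, z up, the work surface at z = 0. Lengths are in m, angles in degrees, forces in N, time in s.
With the tool pointing down it reaches from about 0.325 to 0.775 m from the base axis. Payload 5.5 kg.
Tool frame: the origin (TCP) lies at the centre of the arm's flange, where the gripper is bolted on; the fingertips stand 182 mm ahead of it and the grasp point (between the pads) lies 163 mm ahead of it; z points along the fingers, y is the line along which they close (so a half turn about z gives the same grasp; the last joint's range is limited). The gripper opens to 88 mm and grips with 3 to 60 N. Pads are 20 mm wide; open, the fingers measure 115 mm over their backs; the gripper's body (75 mm by 178 mm) begins 61 mm behind the grasp point.
Start: joints at [-74.353, 5.22, 70.514, -0, 104.267, -3.249], TCP at [0.194, -0.568, 0.405] pointing down, gripper open.
Joint ranges: [-164.24, 164.24], [-49.07, 125.15], [9.68, 141.18], [-86.29, 266.29], [3.28, 154.24], [-151.56, 151.56]. Speed limits (degrees/s): [147.25, 147.25, 172.46, 180, 180, 180].

### API

Orientations are given as [roll, pitch, yaw] about the fixed x, y, z axes, in that order (R = Rz(yaw) Ry(pitch) Rx(roll)).
In Python, from station import r gives the robot as it stands. The module is installed in compiled form; this text tells all that it offers. Calls block until the motion is done:
- r.reach(position, orientation): joint-space move of the TCP to a pose.
- r.servo_line(position, rotation=None, speed=0.15): straight line of the TCP; rotation=None keeps the orientation; speed is the mean speed in m/s.
- r.move_joints(angles): joint-space move.
- r.let_go() and r.grab(squeeze=None): open the fingers fully, or close them until they stop; squeeze is the grip in N (None keeps the last).
- r.wait(seconds).
- r.inverse_kinematics(position, orientation): joint angles nearest the present ones, or None.
- r.sense(): the state.
- r.snapshot(name): name is "side" or "top"; returns a dict with "frame" (384x512x3 uint8, red, green, blue), "fx", "fy", "cx", "cy" (pixels), "R" (3x3) and "t" (3): a world point X has camera coordinates R X + t. Camera axes: x right, y down, z forward; pixel columns grow to the right and rows downward; lengths in m; the calibration is good to about 2 mm. A picture is of the moment at which its call begins. There is no depth.
A pose or a line that the arm cannot do raises r.IKError and nothing moves.
- r.hand_in(): hands the job in; it is judged then, once.
The state is a dict: "clock": time; "joints": joint angles; "joint_vel": joint speeds; "joint_torque": joint torques, N m; "tcp_pos": TCP position; "orientation": TCP orientation; "contact_force": force on the tool from outside, world axes, zero at the start; "torque": the same for the moment, N m; "opening": finger opening in m; "gripper_force": force on a finger pad.
Only numpy, scipy, OpenCV 4.12 (cv2) and the standard library are available. Lean on these libraries where they do the work, as an engineer would, in place of code of your own. Each camera call takes 0.05 s, during which the arm holds its last target. There are 200 camera calls.

### The job

A fresh filter is in the bench fume extractor: put its louvred cover back on. Pick the cover up by its handle, press it down against the sprung filter so that the heads of both studs go through the large ends of the two keyholes, then, still pressing, slide it down the slope as far as it goes so that it is locked under both heads, and let go. The studs do not sit exactly in the middle of the extractor, so feel for them; never force the cover, and leave the other things on the bench alone.

Things in the scene. Friction and masses are not known exactly. Their poses are not given: they have to be found in the camera images.
- handle (a point): centre of the cover's black handle bar: 104 mm long along y, 12 mm thick along x (pinch it across these), 20 mm high, open below. The loose cover lies handle up: grey louvred plate 120 (x) by 170 mm (y), 4 mm thick, 0.2-0.45 kg. The point is 34 mm above the plate's underside, over its middle. Axes: z out through the handle, x to the cover's top (narrow ends of the keyholes), y along the bar.
- keyhole_left (a point): on the underside of the cover, centre of the large end (18 mm hole) of its left keyhole, at x = -10, y = +71 mm from the cover's middle. A 11 mm wide slot runs from it towards +x; a stud's neck stops at the slot's end 18 mm from here. Same axes as the handle.
- keyhole_right (a point): the same point of the right keyhole, at x = -10, y = -71 mm from the cover's middle.
- intake_face: sloping face of the fume extractor, a grey console 148 deep, 200 wide, 105 mm high, fixed on the table. Origin: centre of the face, on its surface, 67 mm above the table. z: straight out of the face (up and to the robot; the face slopes 35 degrees from level), x: up the slope, y: left. Cover home: axes parallel, handle at x = 0, z = 39 mm; large ends over the heads: handle at x = +18 mm.
- studs_middle (a point): point on the face 8 mm up the slope from its centre, nominally midway between the two studs (142 mm apart along y): neck 7 mm, bevelled head 15 mm in diameter, its underside 9 and top 14 mm above the face. Both are on one bar clamped in slots: it sits anywhere from 12 mm left to 12 mm right of this point (not in the readings). A cover resting on the heads has its handle at z = 48 mm of the face.
- filter_middle (a point): 8 mm above the face's centre and 10 mm out: front of the sprung filter cartridge (84 mm up the slope by 96 mm) between the studs. It yields straight inwards under the cover: about 3.6 N to start, then 1.2 N per mm, so 9.6 N where the cover just passes under the heads (5 mm off the face) and 15.6 N where it meets the face. It then pushes the cover up against the heads, holding it by friction.
- spent_filter: the used grey pleated filter cartridge, loose, 84 by 96 by 20 mm, lying on the table to the right of the cover; origin in the middle of its underside. To be left alone.
- screwdriver: red-handled screwdriver 200 mm long, loose, lying on the table to the right of the extractor; origin in the middle of its underside. To be left alone.
- extractor: the whole fume extractor with its face, studs and filter; origin in the middle of its underside, x to its back, y left, z up.

How it is judged (in metres and radians):
On the way:
1. the cover is pressed down over the stud heads at the large ends of its keyholes (at least 10 mm above home) (z of handle in the frame of intake_face between 0.03 and 0.0425 m and x of handle in the frame of intake_face between 0.01 and 0.024 m and y of handle in the frame of intake_face between -0.017 and 0.017 m and angle between the z axis of handle and the z axis of intake_face, either way round below 0.1 rad), for 0.1 s.
At the end, for the whole second after the job is handed in: The cover is locked on both studs and at rest: slid down to within 3.5 mm of its lowest position, its plate under the stud heads (handle point less than 41 mm above the face), within 17 mm of the middle sideways, parallel to the face within 0.05 rad and straight within 0.06 rad, and released (x of handle in the frame of intake_face between -0.0035 and 0.0035 m and z of handle in the frame of intake_face between 0.0325 and 0.041 m and y of handle in the frame of intake_face between -0.017 and 0.017 m and angle between the z axis of handle and the z axis of intake_face, either way round below 0.05 rad and angle between the y axis of handle and the y axis of intake_face, either way round below 0.06 rad); the robot touches nothing.
It fails at once if the cover is pressed against the extractor with more than 50 N in all (filter, studs and face together) (contact force between cover and extractor above 50 N).
It fails at once if the spent filter is moved by more than 25 mm (distance of spent_filter from where it was at the start of the episode above 0.025 m).
It fails at once if the screwdriver is moved by more than 25 mm (distance of screwdriver from where it was at the start of the episode above 0.025 m).
It also fails if it takes over 51 s, if anything falls off the work surface, if the arm or the gripper's body presses on something with over 40 N, if the wrist force passes 120 N, or if a joint passes its speed limit or range.

## Working session

There is one attempt and no reset: what is moved stays moved. The work goes in short steps, each a Python script; the robot and the scene stay as the last script left them, time stands still between calls to the robot, and variables do not carry over. Pictures are saved under pics/ and viewed, at most 10 in all, crops included, and the job is handed in when it is done.

```bash
mkdir -p pics
python3 - <<'E'
from station import r
import cv2,numpy as np
s=r.sense();print(s['clock'],s['tcp_pos'],s['orientation'])
for n in("top","side"):
    d=r.snapshot(n);cv2.imwrite(f"pics/{n}0.png",d["frame"][:,:,::-1])
    R=np.array(d["R"]);print(n,d["fx"],d["fy"],d["cx"],d["cy"],R.round(3).tolist(),(-R.T@d["t"]).round(3))
E
```

```text
0.0 [ 0.19433165 -0.56771355  0.40351264] [-1.79888428e+02 -7.04936036e-03  1.88969864e+01]
top 496.7131206128228 496.7131206128228 251.98701967666616 191.50105991661968 [[-0.007, -1.0, -0.009], [-0.993, 0.008, -0.117], [0.117, 0.008, -0.993]] [ 0.399 -0.355  1.033]
side 446.5446527143804 446.5446527143804 251.9642046292078 185.3873596450405 [[0.999, 0.049, -0.015], [0.016, -0.574, -0.818], [-0.049, 0.817, -0.574]] [ 0.586 -1.186  0.659]
```

View pics/top0.png

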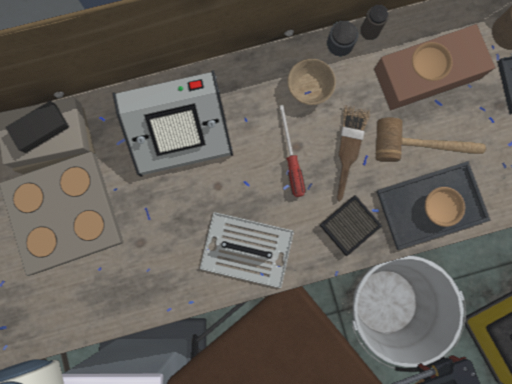

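View pics/side0.png

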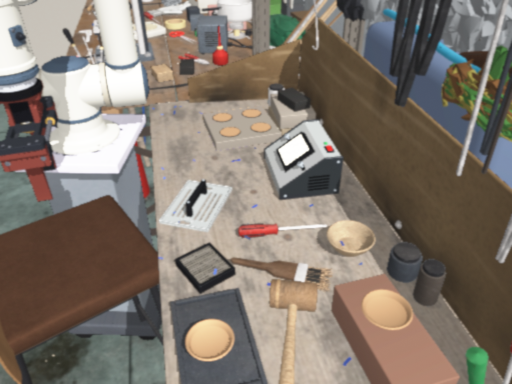

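The top view shows the extractor at about (175,125), the cover at (247,250), the screwdriver at (292,150) and the spent filter at (350,225). The side view shows the cover at (197,205) and the extractor at (303,160). I'll enlarge both objects.

Run:
```python
import cv2,numpy as np
t=cv2.imread("pics/top0.png");s=cv2.imread("pics/side0.png")
f=lambda im,x,y,w,h,k:cv2.resize(im[y:y+h,x:x+w],None,fx=k,fy=k,interpolation=cv2.INTER_CUBIC)
a=f(t,105,65,133,100,3);a=f(t,105,65,133,117,3);b=f(t,190,205,133,117,3) if 0 else f(t,190,180,133,117,3)
a=f(t,105,65,130,115,3);b=f(t,185,195,130,115,3)
c=f(s,255,110,95,95,3);d=f(s,150,170,95,80,3)
W=np.zeros((600,800,3),np.uint8)
W[:345,:390]=a;W[:345,400:790]=b;W[350:590,:285]=c[:240];W[350:590,400:685]=d
cv2.imwrite("pics/zoom.png",W)
```

```text
(no output)
```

View pics/zoom.png

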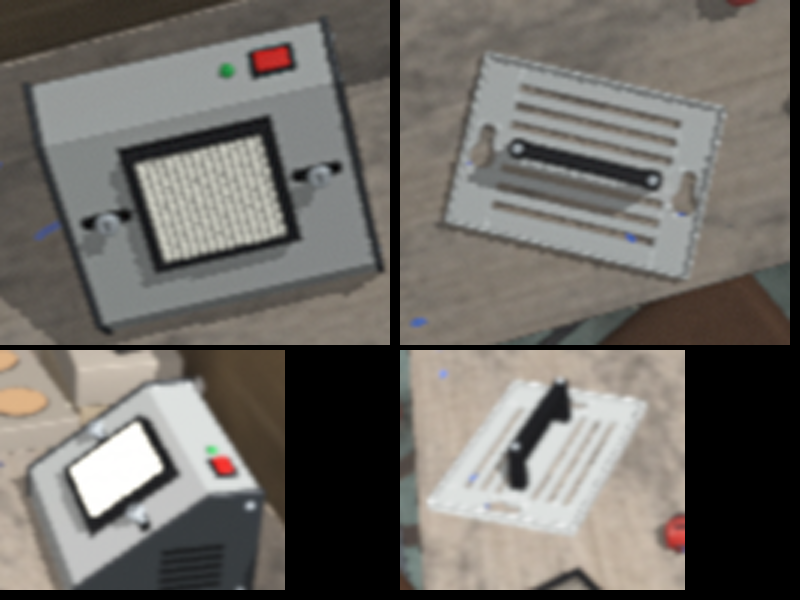

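The zoom shows both keyholes with their narrow ends upward in the image, so the cover's +x runs away from the robot. Stud heads are at zoom (108,222) and (320,175), the handle screws at (517,148) and (653,180), and the side-view studs at (97,430) and (140,515). Next I'll turn these into positions.

```bash
cat > h.py <<'E'
from station import r
import cv2,numpy as np
from scipy.spatial.transform import Rotation as Ro
def ray(d,p):
    R=np.array(d["R"]);c=-R.T@d["t"]
    return c,R.T@np.array([(p[0]-d["cx"])/d["fx"],(p[1]-d["cy"])/d["fy"],1])
def onz(d,p,z):
    c,v=ray(d,p);return c+v*(z-c[2])/v[2]
def tri(d1,p1,d2,p2):
    c1,v1=ray(d1,p1);c2,v2=ray(d2,p2)
    A=np.c_[v1,-v2];k=np.linalg.lstsq(A,c2-c1,rcond=None)[0]
    a,b=c1+v1*k[0],c2+v2*k[1];return (a+b)/2,np.linalg.norm(a-b)
E
python3 - <<'E'
from h import *
t,s=r.snapshot("top"),r.snapshot("side")
zt=lambda x,y,ox,oy:((x+.5)/3-.5+ox,(y+.5)/3-.5+oy)
T1,T2=zt(108,222,105,65),zt(320,175,105,65)
S1,S2=zt(97,430-350,255,110),zt(140,515-350,255,110)
P=[onz(t,p,.083) for p in(T1,T2)];print("studs plane",P,np.linalg.norm(P[0]-P[1]))
print("tri",tri(t,T1,s,S1),tri(t,T2,s,S2))
d=P[0]-P[1];print("yaw",np.degrees(np.arctan2(-d[0],d[1])))
B=[onz(t,zt(*p,105,65),.105) for p in((28,85),(325,20))];d=B[0]-B[1];print("back",B,np.linalg.norm(d),np.degrees(np.arctan2(-d[0],d[1])))
# handle: dark blob
im=t["frame"][195:310,185:315];m=(im.max(2)<70).astype(np.uint8)
n,l,st,c=cv2.connectedComponentsWithStats(m)
l0=l[55,62] if 0 else max(range(1,n),key=lambda i:st[i,4]*(abs(c[i]-[62,55]).max()<12))
ys,xs=np.nonzero(l==l0);rc=cv2.minAreaRect(np.c_[xs,ys].astype(np.float32));print("bar",st[l0],rc,c[l0])
bc=c[l0]+[185,195];H=onz(t,bc,.044);print("H",H)
E1,E2=[onz(t,zt(*p,185,195),.044) for p in((117,148),(253,180))]
d=E1-E2;print("screws mid",(E1+E2)/2,np.linalg.norm(d),np.degrees(np.arctan2(-d[0],d[1])))
print("side bar ends tri",tri(t,zt(117,148,185,195),s,zt(516-400,447-350,150,170)),tri(t,zt(117,148,185,195),s,zt(560-400,385-350,150,170)))
C=[onz(t,zt(*p,185,195),.004) for p in((85,53),(325,105),(290,278),(45,225))]
print("corners",np.mean(C,0),[np.linalg.norm(C[i]-C[i-1]) for i in range(4)],[np.degrees(np.arctan2(-e[0],e[1])) for e in(C[0]-C[1],C[3]-C[2])])
E
```

```text
studs plane [array([ 0.6162376 , -0.13076378,  0.083     ]), array([ 0.64628345, -0.26894732,  0.083     ])] 0.14141231445351857
tri (array([ 0.61832723, -0.12964295,  0.07904823]), np.float64(0.0023233732453323487)) (array([ 0.64992221, -0.26819577,  0.0775126 ]), np.float64(0.0042948704295442276))
yaw 12.267128844765509
back [array([ 0.70164998, -0.08262376,  0.105     ]), array([ 0.74304428, -0.273931  ,  0.105     ])] 0.19573438868968432 12.209215011960223
bar [ 37  47  49  16 217] ((61.432220458984375, 54.598228454589844), (49.244205474853516, 5.762148380279541), 12.804265975952148) [61.28110599 54.42396313]
H [ 0.39971659 -0.33523015  0.044     ]
screws mid [ 0.39991169 -0.33526117  0.044     ] 0.0921701235844647 -13.561491813218414
side bar ends tri (array([ 0.39153785, -0.29164125, -0.01902508]), np.float64(0.0412650242591825)) (array([ 0.41163066, -0.289988  ,  0.03956053]), np.float64(0.0017547047985459773))
corners [ 0.39952497 -0.33524829  0.004     ] [np.float64(0.12069272836147639), np.float64(0.16965499063611536), np.float64(0.11997429862807509), np.float64(0.17090650026038243)] [np.float64(-12.663614864259898), np.float64(-12.422980710817695)]
```

The measurements agree with the given sizes: studs 141 mm apart, cover 120 × 170 mm, yaw about -12.7° for the cover and +12.2° for the extractor. I'll check IK and then grasp.

```bash
cat >> h.py <<'E'
HP=np.array([.3998,-.3353,.034]);CY=-12.7;EY=12.24
SM=np.array([.6313,-.1999,.083])
def frame(yaw,slope): return (Ro.from_euler('z',yaw,degrees=True)*Ro.from_euler('y',-slope,degrees=True)).as_matrix()
def pose(p,F,sg=1):
    ty,tz=sg*F[:,0],-F[:,2];M=np.c_[np.cross(ty,tz),ty,tz]
    return p-.163*tz,Ro.from_matrix(M).as_euler('xyz',degrees=True)
F=frame(EY,35);O=SM-F@[.008,0,.014]   # face frame, origin shifted to bar's y
def face(x,y,z,sg,yaw=0): return pose(O+F@np.array([x,y,z]),F@frame(yaw,0),sg)
def st():
    s=r.sense();p=s['tcp_pos'];M=Ro.from_euler('xyz',s['orientation'],degrees=True).as_matrix()
    h=F.T@(p+.163*M[:,2]-O);f=F.T@np.array(s['contact_force']);return s['clock'],(h*1000).round(1),f.round(1),round(s['opening']*1000,1)
E
python3 - <<'E'
from h import *
print("O",O)
for sg in(1,-1):
    for q in(pose(HP,frame(CY,0),sg),pose(HP+[0,0,.1],frame(CY,0),sg),face(.018,0,.12,sg),face(.018,0,.039,sg),face(0,0,.039,sg)):
        print(sg,q[0].round(3),q[1].round(1),np.round(r.inverse_kinematics(*q) if r.inverse_kinematics(*q) is not None else [0],1))
E
```

```text
O [ 0.63274328 -0.1995869   0.06694326]
1 [ 0.4   -0.335  0.197] [180.    0.   77.3] [-43.7  -3.3 100.4   0.   82.9 -31. ]
1 [ 0.4   -0.335  0.297] [180.    0.   77.3] [-43.7  -6.6  93.1   0.   93.5 -31. ]
1 [ 0.489 -0.231  0.309] [145.    0.  102.2] [-36.6 -14.9 102.3  27.3  70.2 -53.1]
1 [ 0.534 -0.221  0.243] [145.    0.  102.2] [-32.6  -7.2 102.4  27.4  61.4 -53.2]
1 [ 0.52  -0.224  0.232] [145.    0.  102.2] [-33.8  -8.5 104.7  28.2  61.1 -54.9]
-1 [ 0.4   -0.335  0.197] [ 180.     0.  -102.7] [-43.7  -3.3 100.4  -0.   82.9 149. ]
-1 [ 0.4   -0.335  0.297] [ 180.     0.  -102.7] [-43.7  -6.6  93.1  -0.   93.5 149. ]
-1 [ 0.489 -0.231  0.309] [-145.     0.   -77.8] [-36.6 -14.9 102.3  27.3  70.2 126.9]
-1 [ 0.534 -0.221  0.243] [-145.     0.   -77.8] [-32.6  -7.2 102.4  27.4  61.4 126.8]
-1 [ 0.52  -0.224  0.232] [-145.     0.   -77.8] [-33.8  -8.5 104.7  28.2  61.1 125.1]
```

Run:
```python
from h import *
r.reach(*pose(HP+[0,0,.08],frame(CY,0)))
r.servo_line(pose(HP,frame(CY,0))[0])
print(r.sense()['contact_force'])
r.grab(40)
s=r.sense();print(s['clock'],s['opening'],s['contact_force'],s['tcp_pos'])
r.servo_line(pose(HP+[0,0,.12],frame(CY,0))[0])
s=r.sense();print(s['clock'],s['opening'],s['contact_force'],s['torque'])
r.reach(*face(.018,0,.085,1));r.wait(.3)
print(st())
t,s=r.snapshot("top"),r.snapshot("side")
f=lambda d,x,y,w,h,k:cv2.resize(d["frame"][y:y+h,x:x+w,::-1],None,fx=k,fy=k,interpolation=cv2.INTER_CUBIC)
cv2.imwrite("pics/pre.png",np.hstack([f(t,95,50,130,150,3),f(s,220,70,130,150,3)]))
```

```text
[ 0.33906014 -0.13358393  1.07602967]
3.3 0.01165988350514167 [ 1.08391019  0.05163243 -0.54830167] [ 0.39985675 -0.33528671  0.19700547]
4.25 0.01174228591021063 [-0.4738307   0.08924501 -3.12081963] [-0.00940579 -0.03045834  0.0012113 ]
(5.4917, array([17.9, -0.5, 85.3]), array([-1. , -0.3, -2.2]), 11.8)
```

View pics/pre.png

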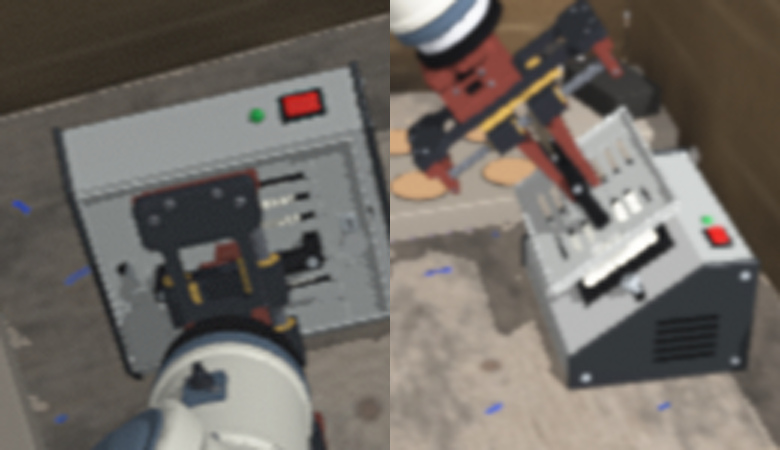

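The cover is held square to the face and the keyholes sit close to the studs, with the right stud showing at (345,225) in the left crop. Now I'll press gently in steps and feel.

```bash
cat >> h.py <<'E'
def go(x,y,z,yaw=0,speed=.05):
    q=face(x/1000,y/1000,z/1000,1,yaw);r.servo_line(q[0],q[1],speed=speed)
E
python3 - <<'E'
from h import *
go(18,0,51);r.wait(.2);s0=st();print(s0)
for z in(49,48,47,46,45,44,43):
    go(18,0,z,speed=.02);s=st();print(z,s)
    if s[2][2]-s0[2][2]>8: break
t=r.snapshot("top")
f=lambda d,x,y,w,h,k:cv2.resize(d["frame"][y:y+h,x:x+w,::-1],None,fx=k,fy=k,interpolation=cv2.INTER_CUBIC)
cv2.imwrite("pics/on.png",f(t,105,85,130,95,6))
E
```

```text
(6.625, array([18.3, -0.2, 51.4]), array([-1. , -0.2, -1.8]), 11.9)
49 (6.875, array([17.9,  0. , 48.9]), array([-1.2,  0. , -2. ]), 11.7)
48 (7.125, array([17.9,  0.1, 47.9]), array([-1.5,  0. , -1.4]), 12.3)
47 (7.375, array([17.9,  0.1, 46.9]), array([-0.8, -0. , -0.8]), 11.9)
46 (7.625, array([17.9,  0. , 45.9]), array([-1.6, -0.2, -2.3]), 11.9)
45 (7.875, array([17.9,  0. , 44.9]), array([-0.8,  0.9, -1.9]), 12.0)
44 (8.125, array([18.1, -0.1, 44.2]), array([-1.8,  0.6,  0.9]), 11.7)
43 (8.375, array([18.2, -0.1, 43.2]), array([-2. ,  1.3,  2.1]), 11.4)
```

View pics/on.png

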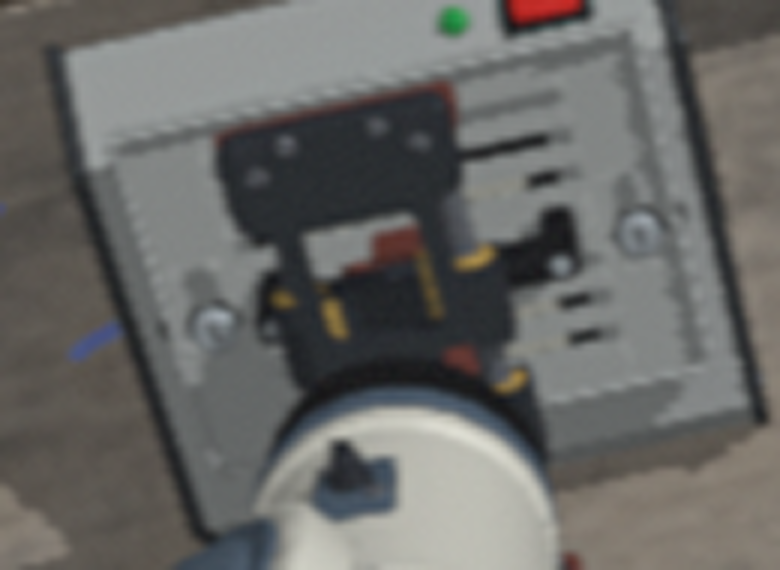

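The top view shows both stud heads, at (215,325) and (640,230), centred in the large ends with no hard contact. I'll press on to below the heads, then slide.

Run:
```python
from h import *
for z in(41,39.5,38,37,36):
    go(18,0,z,speed=.02);s=st();print(z,s)
    if s[2][2]>22 or abs(s[2][:2]).max()>15: break
else:
    r.wait(.2);print(st())
    for x in(15,12,9,6,4,2,0,-1):
        go(x,0,36,speed=.02);s=st();print(x,s)
        if s[2][2]>25 or abs(s[2][:2]).max()>14: break
```

```text
41 (8.675, array([18.3, -0.1, 41.3]), array([-2.5, -0.2,  4. ]), 11.8)
39.5 (8.925, array([18.3, -0.2, 39.9]), array([-2.6,  0.9,  6.4]), 11.6)
38 (9.175, array([18.3, -0.2, 38.5]), array([-3.4,  1. ,  7.5]), 11.9)
37 (9.425, array([18.3, -0.2, 37.7]), array([-3.1,  1.5,  9.5]), 11.6)
36 (9.675, array([18.3, -0.2, 36.8]), array([-3.4,  1.8, 10. ]), 11.9)
(9.875, array([18.4, -0.2, 36.8]), array([-3.6,  1.7, 11.3]), 11.9)
15 (10.175, array([17.3, -0.5, 37.6]), array([0.2, 1.1, 9.8]), 11.7)
12 (10.475, array([14.9, -0.9, 37.9]), array([1.7, 0.1, 9.6]), 12.0)
9 (10.775, array([12. , -1.1, 38. ]), array([2.3, 0.1, 8.6]), 11.5)
6 (11.075, array([ 9. , -1.2, 38. ]), array([1.3, 1.2, 9.2]), 11.9)
4 (11.325, array([ 7.1, -1.2, 38. ]), array([ 1.8, -1.3,  8.7]), 11.4)
2 (11.575, array([ 5.1, -1.3, 38. ]), array([ 2.5, -0.9,  9.5]), 11.4)
0 (11.825, array([ 3.1, -1.3, 38. ]), array([ 1.3, -0.4,  9. ]), 11.6)
-1 (12.075, array([ 2.2, -1.3, 38.1]), array([ 2.3, -0.8,  8.7]), 12.0)
```

Run:
```python
from h import *
r.wait(.2);print(st())
for x in(-2,-3,-4,-5,-6,-7,-8):
    go(x,0,36,speed=.02);r.wait(.1);s=st();print(x,s)
    if abs(s[2][0])>13: break
t,s=r.snapshot("top"),r.snapshot("side")
f=lambda d,x,y,w,h,k:cv2.resize(d["frame"][y:y+h,x:x+w,::-1],None,fx=k,fy=k,interpolation=cv2.INTER_CUBIC)
cv2.imwrite("pics/home.png",np.hstack([f(t,105,80,130,100,3),f(s,245,100,110,100,3)]))
```

```text
(12.275, array([ 2.2, -1.3, 38.1]), array([1.8, 0.1, 8.6]), 11.7)
-2 (12.625, array([ 1.3, -1.3, 38.1]), array([ 2.8, -1. ,  9.3]), 11.9)
-3 (12.975, array([ 0.3, -1.3, 38.1]), array([ 2.6, -0.4,  8.3]), 11.8)
-4 (13.325, array([-0.2, -1.3, 38.2]), array([ 3.3, -1.1,  8.5]), 11.7)
-5 (13.675, array([-0.6, -1.2, 38.3]), array([5. , 0.2, 6.7]), 12.1)
-6 (14.025, array([-0.7, -1.2, 38.5]), array([7.4, 0.6, 5.5]), 11.6)
-7 (14.375, array([-0.9, -1.2, 38.7]), array([9.7, 0.2, 3.5]), 11.8)
-8 (14.725, array([-1.1, -1.2, 38.8]), array([11.6,  0.2,  2.2]), 11.6)
```

View pics/home.png

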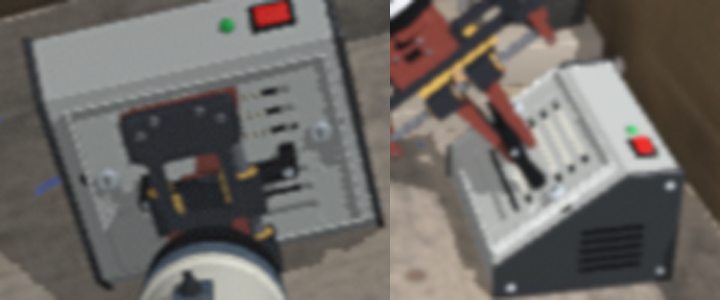

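Both studs sit at the narrow ends, at (107,180) and (320,132), and the slide has come up against a hard stop at home. I'll relax the load, release, retreat and check.

Run:
```python
from h import *
go(-4,0,37,speed=.02);r.wait(.2);print(st())
r.let_go();r.wait(.2);s=st();print(s)
h=s[1];go(h[0],h[1],h[2]+70,speed=.08);print(st())
go(h[0]-120,h[1],h[2]+160,speed=.15);r.wait(.3);print(st())
t,s=r.snapshot("top"),r.snapshot("side")
f=lambda d,x,y,w,h,k:cv2.resize(d["frame"][y:y+h,x:x+w,::-1],None,fx=k,fy=k,interpolation=cv2.INTER_CUBIC)
cv2.imwrite("pics/end.png",np.hstack([f(t,105,60,130,120,3),f(s,245,90,130,120,3)]))
```

```text
(15.3833, array([-0.6, -1.1, 38.8]), array([2.7, 0.4, 7.1]), 11.5)
(16.8167, array([-4., -0., 37.]), array([ 0.1,  0.3, -0.3]), 87.7)
(17.8417, array([ -4.5,   0.2, 106.5]), array([ 0.2,  0.3, -1. ]), 87.9)
(19.2917, array([-123.8,    0.2,  196.7]), array([-0.3, -0. , -0. ]), 87.7)
```

View pics/end.png

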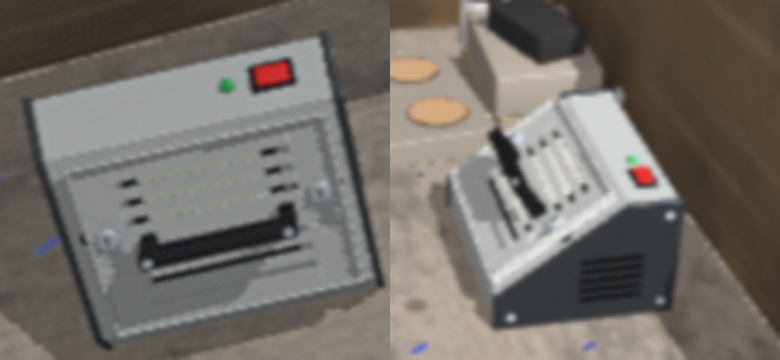

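The cover lies flat with its studs at the slot ends, and the handle screws are at zoom (147,264) and (288,232). I'll do a quick numeric check and hand in if it holds.

Run:
```python
from h import *
t=r.snapshot("top");z=lambda x,y:((x+.5)/3-.5+105,(y+.5)/3-.5+60)
def onface(p,h):
    c,v=ray(t,p);n=F[:,2];k=(h-n@(c-O))/(n@v);return F.T@(c+v*k-O)*1000
a,b=onface(z(147,264),.049),onface(z(288,232),.049)
u,w=onface(z(107,240),.014),onface(z(320,191),.014)
print((a+b)/2,np.linalg.norm(a-b),np.degrees(np.arctan2(-(a-b)[0],(a-b)[1])));print("studs",(u+w)/2,u-w)
m=(a+b)/2
if abs(m[0]-((u+w)/2)[0]+8)<3: r.hand_in();print("handed in")
```

```text
[-2.47649462e+00  6.27933891e-03  4.90000000e+01] 91.68038979274901 0.30880248443413183
studs [ 6.70600176  0.74043159 14.        ] [-1.25688030e+00  1.42483573e+02 -5.32907052e-15]
the job is handed in; nothing more can be done
handed in
```

The louvred cover is back on: both stud heads went through the keyholes on the first press, it slid down to its stop and I let go. Before handing in, the last picture put it about 1 mm from its lowest position and straight to within 0.5°. I handed in at about 19 s of the 51 s allowed; the interface returned no verdict.

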